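# Prime the bare mounting blocks in the bench primer box

## Robot

A 7-joint arm with a two-finger parallel gripper is mounted at the origin on the work surface. World frame = base frame: x ahead of the robot, y to its left, z up, the work surface at z = 0. Lengths are in m, angles in degrees, forces in N, time in s.
With the tool pointing down it reaches from about 0.425 to 0.95 m from the base axis. Payload 16.7 kg.
Tool frame: the origin (TCP) lies on the mounting face of the last link; the fingertips stand 199 mm ahead of it and the grasp point (between the pads) lies 180 mm ahead of it (robot.tip_reach is the distance from the TCP to the fingertips, in m); z points along the fingers, y is the line along which they close (so a half turn about z gives the same grasp; the last joint's range is limited). The gripper opens to 94 mm and grips with 3 to 60 N. Pads are 16 mm wide; open, the fingers measure 119 mm over their backs; the gripper's body (75 mm by 177 mm) begins 78 mm behind the grasp point.
Start: joints at [-82.878, 24.414, 4.234, 92.017, -1.954, 63.644, -3.845], TCP at [0.183, 0.65, 0.405] pointing down, gripper open.
Joint ranges: [-163.25, 163.25], [-28.42, 122.38], [-70.27, 78.77], [12.13, 141.07], [-58.53, 238.53], [9.26, 117.41], [-156.51, 156.51]. Speed limits (degrees/s): [108.29, 108.29, 136.94, 136.94, 172.46, 172.46, 172.46].

## Interface

Orientations are given as a 3x3 rotation matrix whose columns are the frame's x, y, z axes.
In Python, from bench import robot, eyes gives the robot as it stands.
- The arm moves only by the tool jog_arm, never from a script. Its argument "motion" is a list of rows, each a list of 3 entries, a list of its own where there are three numbers: the turn, a rotation vector about the tool's x, y, z in rad, then the shift along the tool's x, y, z in m, then the closure, from 0 (fully open) to 1 (shut). In form: [[[ax, ay, az], [tx, ty, tz], jaw], ...]. A call has 1 to 20 rows; each row shifts and turns the commanded pose from where the row before left it, along the tool's axes as they then stand; what a row does not reach is not made up. A row lasts 1/12 s, in which the tool goes at most 41.7 mm and 7.16 degrees, less where a joint would pass 70% of its speed; a pose out of reach is approached as far as the arm can. A call with a gripper value outside its range is refused whole. The fingers move at their own pace and stop on an object; "newtons" is the grip in N (left out, the last holds). Time passes only in rows, so rows that do not move let the fingers close. It gives the time, the measured TCP pose, the force, the opening and the grip force at its end, in the units of the state.
- robot.get_obs(): the state, without advancing time (a new reading comes with each control period).
- eyes.grab_frame(name): name is "scene" or "top" or "wrist"; returns a dict with "pixels" (420x560x3 uint8, red, green, blue), "range_z" (420x560 float32, m along the optical axis (not along the pixel's ray), 0 where there is no reading), "camera_matrix" (3x3 intrinsics, pixels), "extrinsics" (4x4, takes a point from world to camera coordinates). Camera axes: x right, y down, z forward; pixel columns grow to the right and rows downward; lengths in m; the calibration is good to about 2 mm. The wrist camera is an equidistant fisheye: a pixel r from the principal point sees the ray r / f radians off the axis. A picture is of the moment at which its call begins.
- robot.hand_in(): hands the job in; it is judged then, once.
Trained networks look in a picture, given as the dict that the camera call returned (one of the last four; its "shot" number tells which), for a name from the list of things; names that differ only in an ending like _2 or _b are one class to them, and where a whole thing is asked for, a point or a joint stands for the part that bears it (a point fixed in the world has none). Each returns a list of dicts, best first, with "conf" (0 to 1); they miss things now and then, are a little off and sometimes report something else, mostly with a low value. They report only what shows in the picture. A call takes as long as a camera call. They do not tell look-alikes from the thing itself.
- eyes.silhouettes(label, picture): "region" (420x560 bool, what is visible of it).
- eyes.pinpoint(label, picture): "point" ([x, y, z] in m, in the coordinates of the camera as it stood for that picture, good to about 4 mm: a listed point, or the origin of a listed thing).
The state is a dict: "t": time; "joint_positions": joint angles; "joint_vel": joint speeds; "tau": joint torques, N m; "tcp_pos": TCP position; "eef_rot": TCP orientation; "force": force on the tool from outside, world axes, zero at the start; "wrist_torque": the same for the moment, N m; "width": finger opening in m; "gripper_force": force on a finger pad.
Only numpy, scipy, OpenCV 4.12 (cv2) and the standard library are available. Lean on these libraries where they do the work, as an engineer would, in place of code of your own. Each camera call takes 0.05 s, during which the arm holds its last target. There are 200 camera calls.

## Task

Give all the bare wooden blocks lying loose on the bench a shot of primer: undo the T-handle on the primer box, raise the lid a little until its safety catch holds it, push the catch aside so that the lid comes right up, and lay every loose block on the grating in a single layer. Then shut the lid, turn the T-handle back to locked, and only then press the spray can's cap fully down for about a second and let go. Leave the finished slat, the knife and the tape roll where they are.

Things in the scene. Friction and masses are not known exactly. Their poses are not given: they have to be found in the camera images.
- primer_box: Grey steel spray box fixed to the bench, 170 (x) by 310 (y) by 135 mm high, under an aluminium lid 8 mm thick whose top is 146 mm above the bench. Origin: centre of its underside. x points from the front (latch and catch side, facing the robot) to the hinge at the back, y to the left, where the spray can is clipped, z up. At the back a filter sticks out 42 mm, below 110 mm.
- tray (a point): middle of the grating that is the floor inside the box, 65 mm above the bench and 70 mm below the rim; axes as the box. Inside the 5 mm walls it is 160 (x) by 300 mm (y): room for a row of four blocks across the box, 68 mm apart, each with its long side along x
- lid_hinge (a point): middle of the lid's hinge axis at the top of the back wall (x = 85, y = 0, z = 137 mm from the box's origin); the axis runs along the box's y; axes as the box. On the lid's underside, 181 mm from the hinge and at y = -75 mm, a wire loop for the catch sticks out 40 mm: with the lid up it points to the front at about 315 mm above the bench, so keep the hand to the front of the box there
- lid (a joint): lid angle, rad: 0 shut, 1.52 fully open (all but upright). A gas strut on the right side works over centre: below about 0.055 the lid sinks shut, above that it rises by itself, at first only to 0.12, where the safety catch stops it. If the catch is then pushed aside it rises to 1.52 in about 3 s. It does not stay half open.
- lid_edge (a point): middle of the lid's front edge on its upper face, 195 mm from the hinge, overhanging the front wall by 25 mm; moves with the lid; z is the upper face's normal, x points to the hinge. To shut the lid push its upper face near this edge: about 4 N, and 7 N at 0.2 rad, where it pushes the catch aside by itself to drop behind it.
- latch (a joint): T-handle on the lid, rad: 0 locked (bar parallel to the front edge), 1.45 fully released (bar square to the front edge); grows counter-clockwise seen from above. Under the lid it turns a cam beneath a keeper: the lid can move from about 1.05, and the handle must stay beyond that while the lid is opened or shut. It stays where it is left (0.06 N m of friction).
- latch_grip (a point): middle of the T-handle's black bar, 75 mm long (this point's y), 14 mm wide (x), 15 mm high; with the lid shut it is centred 176 mm above the bench, 125 mm in front of the hinge, with 23 mm of clear space under it around a 16 mm stem; moves with lid and handle
- catch (a joint): safety catch, a sprung steel slide under the lid's front lip, m: 0 engaged, 0.020 end of travel; grows when its tab is pushed to the box's +y (left). Frees the lid from about 0.005 (1.2 N at the start, 2.7 N at 0.015) and springs back when let go. Pushing it does nothing while the lid is shut: the lid must stand against it, at 0.12 rad.
- catch_tab (a point): point on the right-hand (-y) face of the catch's thumb tab, the face to push, 16 mm from its front end. The tab is an upright steel plate 7 mm thick that sticks out to 66 mm from the front wall, 41 mm beyond the lid's lip, 90 to 112 mm above the bench (this point at 101 mm); axes as the box. The space to its right is free.
- cap (a joint): the spray can's sprung cap, m: 0 up, 0.006 fully down; it takes about 3 N to start and 8 N to bottom out and counts as pressed from 0.004
- cap_top (a point): middle of the top of the cap: a white round button 34 mm across on a 52 mm spray can clipped upright to the left wall of the box (190 mm to the left of the box's centre); its top is 132 mm above the bench
- block0: bare pale wooden block, 75 (its x) by 45 (y) by 28 mm (z), 40 to 85 g, origin at its centre; lies loose on the bench to the right of the box. Between two and four of these blocks are there; an absent one reads None
- block1: bare pale wooden block, 75 (its x) by 45 (y) by 28 mm (z), 40 to 85 g, origin at its centre; lies loose on the bench to the right of the box. Between two and four of these blocks are there; an absent one reads None
- block2: bare pale wooden block, 75 (its x) by 45 (y) by 28 mm (z), 40 to 85 g, origin at its centre; lies loose on the bench to the right of the box. Between two and four of these blocks are there; an absent one reads None
- block3: bare pale wooden block, 75 (its x) by 45 (y) by 28 mm (z), 40 to 85 g, origin at its centre; lies loose on the bench to the right of the box. Between two and four of these blocks are there; an absent one reads None
- slat: leave alone: finished black slat 340 by 45 by 10 mm lying beyond the work, with three smaller square blocks (40 mm) and mint-green tape pads stuck on it; origin under its middle
- knife: leave alone: yellow and black utility knife, 170 mm long, 26 mm wide, 18 mm high; origin under its middle
- tape_roll: leave alone: roll of blue tape lying flat, 104 mm across, 36 mm high; origin under its middle
There are look-alikes about, which are no part of the job. What is shaped like the block2 but turquoise is not meant.

How it is judged:
By the outcome, as a careful person would: the job done as asked, in the order asked, and still so for the second after the job is handed in, with the robot touching nothing.
Of block0, block1, block2, block3 only 2 to 4 are there at a start; the rules pass over those that are not, and their reading is None.
At some moment in a run one of block0, block1, block2, block3 may be knocked a few centimetres aside while the robot is not near it.
Once in a run the grip may slacken for a moment while it holds something.
It also fails if it takes over 210 s, if anything falls off the work surface, if the arm or the gripper's body presses on something with over 40 N, if the wrist force passes 120 N, or if a joint passes its speed limit or range.

## Working session

There is one attempt and no reset: what is moved stays moved. The work goes in short steps, Python scripts to look and compute and a tool call to move; the robot and the scene stay as the last step left them, time stands still between calls to the robot, and variables do not carry over. Pictures are saved under pics/ and viewed, at most 14 in all, crops included, and the job is handed in when it is done.

Besides the shell and the picture viewer there is one more tool, called after "Emit:" as a command line: name --argument value ..., lists and objects as JSON in quotes. jog_arm: Moves the arm, as the interface text tells. Its arguments: {"type":"object","properties":{"motion":{"type":"array","items":{"type":"array"}},"newtons":{"type":"number"}},"required":["motion"]}

```bash
mkdir -p pics; ls
cat > h.py <<'E'
import numpy as np, cv2
from bench import robot, eyes
def save(p,name): cv2.imwrite('pics/'+name+'.png',cv2.cvtColor(p['pixels'],cv2.COLOR_RGB2BGR))
def w(p,pt):
    E=np.array(p['extrinsics']); return E[:3,:3].T@(np.array(pt)-E[:3,3])
def find(p,l):
    return [(round(d['conf'],2),w(p,d['point']).round(4).tolist()) for d in eyes.pinpoint(l,p)]
def cloud(p):
    K=p['camera_matrix'];z=p['range_z'];v,u=np.indices(z.shape)
    c=np.stack([(u-K[0][2])/K[0][0]*z,(v-K[1][2])/K[1][1]*z,z],-1)
    E=np.array(p['extrinsics']);return (c-E[:3,3])@E[:3,:3]
E
python3 - <<'E'
from h import *
o=robot.get_obs()
for k in('t','tcp_pos','eef_rot','force','width'):print(k,o[k])
a=eyes.grab_frame('scene');b=eyes.grab_frame('top')
save(a,'s0');save(b,'t0')
for n,p in(('s',a),('t',b)):
    for l in('primer_box','tray','lid_hinge','lid_edge','latch_grip','catch_tab','cap_top','block0','slat','knife','tape_roll'):
        print(n,l,find(p,l))
E
```

```text
pics
t 0.0
tcp_pos [0.18249453 0.64967591 0.40398636]
eef_rot [[-9.62733223e-01  2.70452709e-01 -2.70189150e-04]
 [ 2.70452832e-01  9.62732409e-01 -1.25451052e-03]
 [-7.91659151e-05 -1.28083237e-03 -9.99999177e-01]]
force [-0.36265264  0.35851981  0.04068688]
width 0.09395229477143031
s primer_box [(0.64, [0.591, 0.0953, -0.0025]), (0.16, [0.4503, -0.2192, 0.0153])]
s tray []
s lid_hinge [(0.73, [0.6739, 0.1261, 0.1376]), (0.72, [0.3078, -0.3194, -0.0013]), (0.56, [0.4284, 0.4844, -0.0022])]
s lid_edge [(0.73, [0.4931, 0.0611, 0.1484])]
s latch_grip [(0.53, [0.5556, 0.08, 0.1783])]
s catch_tab [(0.58, [0.4922, -0.0191, 0.1018])]
s cap_top [(0.57, [0.5202, 0.2699, 0.1343])]
s block0 [(0.72, [0.4616, -0.3649, 0.0165]), (0.65, [0.5744, -0.2473, 0.0129]), (0.64, [0.4491, -0.2198, 0.0135]), (0.6, [0.583, -0.4144, 0.0149])]
s slat [(0.87, [0.7557, -0.1977, 0.002]), (0.2, [0.4624, -0.3638, 0.0168])]
s knife [(0.57, [0.3102, -0.3167, -0.0006])]
s tape_roll [(0.88, [0.4271, 0.4847, -0.0034])]
t primer_box [(0.72, [0.4611, -0.3602, 0.0121]), (0.7, [0.5949, 0.1007, -0.0008])]
t tray []
t lid_hinge [(0.6, [0.6706, 0.1295, 0.1321])]
t lid_edge [(0.65, [0.4948, 0.0554, 0.1465])]
t latch_grip [(0.63, [0.557, 0.083, 0.1747])]
t catch_tab [(0.4, [0.4955, -0.0101, 0.1036]), (0.26, [0.493, 0.0567, 0.1468])]
t cap_top [(0.7, [0.5212, 0.2755, 0.1339])]
t block0 [(0.79, [0.4597, -0.3619, 0.0139]), (0.72, [0.5837, -0.4155, 0.0136]), (0.61, [0.4516, -0.2221, 0.0128])]
t slat [(0.68, [0.762, -0.1882, -0.0028]), (0.32, [0.3076, -0.3182, 0.0002])]
t knife [(0.79, [0.3054, -0.3194, 0.0013])]
t tape_roll [(0.8, [0.4267, 0.4793, -0.0001])]
```

View pics/t0.png

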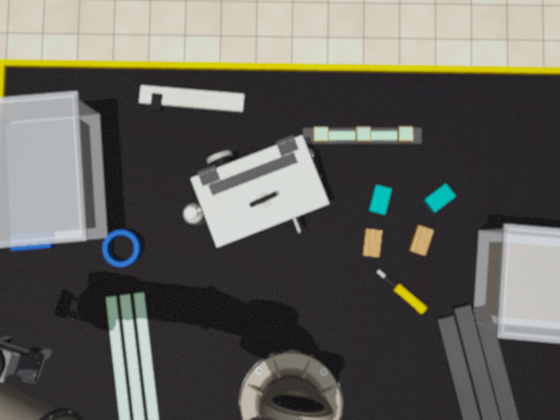

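View pics/s0.png

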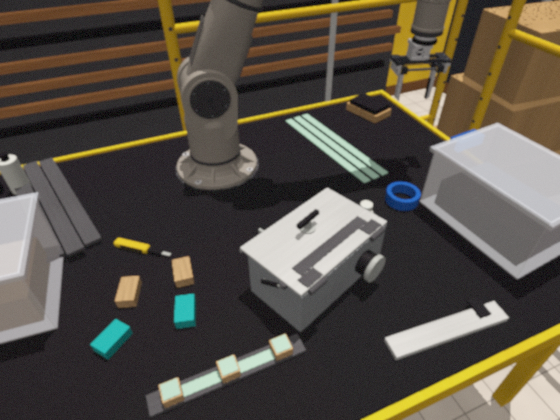

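Two bare blocks (top picture at (373,243) and (422,240)) and two turquoise look-alikes at (380,200) and (440,197); the box lid is shut, its handle at (264,200), can cap at (193,212), catch tab at (297,225). Now precise poses.

```bash
cat >> h.py <<'E'
from scipy.spatial.transform import Rotation as R
def rect(pts):
    (c,s,a)=cv2.minAreaRect((pts[:,:2]*1000).astype(np.float32)); return np.round(c,1),np.round(s,1),round(a,1)
def blocks(p):
    X=cloud(p);h=cv2.cvtColor(p['pixels'],cv2.COLOR_RGB2HSV)
    m=(h[...,0]<25)&(h[...,1]>60)&(h[...,2]>110)&(X[...,2]>.012)&(X[...,2]<.045)&(p['range_z']>0)&(X[...,0]>.3)&(X[...,0]<.72)&(abs(X[...,1]+.25)<.3)
    n,L,st,_=cv2.connectedComponentsWithStats(m.astype(np.uint8))
    for i in range(1,n):
        if st[i,4]>40:
            q=X[L==i];q=q[q[:,2]>.022]
            if len(q)>20: print('blk',st[i,4],rect(q),q[:,2].mean().round(4))
E
python3 - <<'E'
from h import *
for n in('top','scene'):
    p=eyes.grab_frame(n);X=cloud(p);blocks(p)
    m=(abs(X[...,2]-.146)<.006)&(X[...,0]>.4)&(X[...,0]<.8)&(abs(X[...,1]-.1)<.3)&(p['range_z']>0)
    k,L,st,_=cv2.connectedComponentsWithStats(m.astype(np.uint8));i=1+st[1:,4].argmax()
    print(n,'lid',rect(X[L==i]),X[L==i][:,2].mean())
    m=(X[...,2]>.168)&(X[...,2]<.19)&(abs(X[...,0]-.556)<.07)&(abs(X[...,1]-.08)<.07)
    print('bar',m.sum(),rect(X[m]),X[m][:,2].mean())
    c=np.array([.521,.273]);m=(abs(X[...,2]-.132)<.008)&(np.hypot(X[...,0]-c[0],X[...,1]-c[1])<.03)
    print('cap',m.sum(),rect(X[m]),X[m][:,2].mean())
    m=(X[...,2]>.085)&(X[...,2]<.125)&(abs(X[...,0]-.485)<.06)&(abs(X[...,1]+.02)<.06)
    print('tab',m.sum(),rect(X[m]),X[m].mean(0))
E
```

```text
blk 447 (array([ 461.5, -360.8]), array([45.8, 75.1]), 71.3) 0.0275
blk 446 (array([ 452. , -222.6]), array([46.2, 75.1]), 84.6) 0.0272
top lid (array([587.7,  90. ]), array([204.7, 323.4]), 22.2) 0.1453439080084981
bar 165 (array([556.2,  82.2]), array([14.2, 74.3]), 26.1) 0.18160268005875294
cap 138 (array([520.2, 268.1]), array([40.9, 32.6]), 78.4) 0.13030171951929082
tab 44 (array([495.3,  -6.8]), array([40.5,  6.7]), 22.0) [ 0.49464967 -0.00676101  0.11024608]
blk 437 (array([ 450.7, -223.5]), array([45.1, 80.4]), 84.1) 0.0284
blk 515 (array([ 462.6, -361.8]), array([46.7, 77.3]), 72.1) 0.0285
scene lid (array([588.3,  88.9]), array([206.4, 326.7]), 22.2) 0.14654900187615283
bar 190 (array([556.8,  81.4]), array([15. , 77.9]), 25.3) 0.18110836659219012
cap 96 (array([522.2, 270.7]), array([31.2, 33.7]), 57.7) 0.13163233199049387
tab 20 (array([482.5, -13. ]), array([13.5,  7.5]), 27.3) [ 0.48222171 -0.01460138  0.10893356]
```

```bash
cat >> h.py <<'E'
YAW=22.2;O=np.array([.5935,.096,0])
B=R.from_euler('z',YAW,degrees=True).as_matrix()
def box(*p): return O+B@np.array(p)
def down(a,tilt=0):
    "tool down, its y at world angle a deg; tilt leans (rad, about tool y)"
    y=np.array([np.cos(np.radians(a)),np.sin(np.radians(a)),0]);z=np.array([0,0,-1.])
    M=np.stack([np.cross(y,z),y,z],1); return M@R.from_rotvec([0,tilt,0]).as_matrix()
def plan(steps,ahead=.18):
    "steps: (point world, Rot); prints turn first, then shift in turned axes"
    o=robot.get_obs();P=np.array(o['tcp_pos']);M=np.array(o['eef_rot'])
    print('t',round(o['t'],2),'F',np.round(o['force'],1),'w',round(o['width'],4),'j7',np.round(o['joint_positions'][-1],1),'pt',np.round(P+M[:,2]*ahead,4))
    for q,N in steps:
        T=np.array(q)-N[:,2]*ahead
        print('turn',R.from_matrix(M.T@N).as_rotvec().round(3),'shift',(N.T@(T-P)).round(4)); P,M=T,N
E
python3 - <<'E'
from h import *
D=down(24.3)
plan([((.35,.30,.224),D),((.5565,.082,.23),D),((.5565,.082,.178),D)])
E
```

```text
t 1.3 F [-0.4  0.6  0.1] w 0.0943 j7 -3.8 pt [0.1825 0.6498 0.2247]
turn [-0.    -0.     0.873] shift [-0.3878  0.0087  0.0007]
turn [0. 0. 0.] shift [-0.2837  0.0985 -0.006 ]
turn [0. 0. 0.] shift [0.    0.    0.052]
```

Emit:
jog_arm --motion '[[[0,0,0.11],[0,0,0],0.3],[[0,0,0.11],[0,0,0],0.3],[[0,0,0.11],[0,0,0],0.3],[[0,0,0.11],[0,0,0],0.3],[[0,0,0.11],[0,0,0],0.3],[[0,0,0.11],[0,0,0],0.3],[[0,0,0.11],[0,0,0],0.3],[[0,0,0.103],[0,0,0],0.3],[[0,0,0],[-0.032,0.0007,0],0.3],[[0,0,0],[-0.032,0.0007,0],0.3],[[0,0,0],[-0.032,0.0007,0],0.3],[[0,0,0],[-0.032,0.0007,0],0.3],[[0,0,0],[-0.032,0.0007,0],0.3],[[0,0,0],[-0.032,0.0007,0],0.3],[[0,0,0],[-0.032,0.0007,0],0.3],[[0,0,0],[-0.032,0.0007,0],0.3],[[0,0,0],[-0.032,0.0007,0],0.3],[[0,0,0],[-0.032,0.0007,0],0.3],[[0,0,0],[-0.032,0.0007,0],0.3],[[0,0,0],[-0.032,0.0007,0],0.3]]'

```text
t: 2.97
tcp_pos: [0.3485, 0.3017, 0.4049]
eef_rot: [[-0.411, 0.911, 0.0], [0.911, 0.411, 0.001], [0.001, 0.0, -1.0]]
force: [1.8, 0.0, -0.0]
width: 0.0656
gripper_force: 0.0
```

Emit:
jog_arm --motion '[[[0,0,0],[-0.0284,0.0098,0],0.3],[[0,0,0],[-0.0284,0.0098,0],0.3],[[0,0,0],[-0.0284,0.0098,0],0.3],[[0,0,0],[-0.0284,0.0098,0],0.3],[[0,0,0],[-0.0284,0.0098,0],0.3],[[0,0,0],[-0.0284,0.0098,0],0.3],[[0,0,0],[-0.0284,0.0098,0],0.3],[[0,0,0],[-0.0284,0.0098,0],0.3],[[0,0,0],[-0.0284,0.0098,0],0.3],[[0,0,0],[-0.0284,0.0098,0],0.3],[[0,0,0],[0,0,0],0.3],[[0,0,0],[0,0,0],0.3]]'

```text
t: 3.97
tcp_pos: [0.5549, 0.0834, 0.4045]
eef_rot: [[-0.409, 0.913, 0.0], [0.913, 0.409, -0.001], [-0.001, -0.0, -1.0]]
force: [-0.1, 0.9, 0.5]
width: 0.0658
gripper_force: 0.0
```

Run:
```python
from h import *
p=eyes.grab_frame('top');X=cloud(p)
print(find(p,'latch_grip'))
plan([((.5565,.082,.23),down(24.3)),((.5565,.082,.178),down(24.3))])
```

```text
[]
t 4.07 F [-0.7 -0.4  0.9] w 0.066 j7 20.0 pt [0.5539 0.0852 0.2245]
turn [-0. -0.  0.] shift [-0.004   0.001  -0.0055]
turn [0. 0. 0.] shift [0.    0.    0.052]
```

Emit:
jog_arm --motion '[[[0,0,0],[-0.004,0.001,0.008],0.3],[[0,0,0],[0,0,0.01],0.3],[[0,0,0],[0,0,0.01],0.3],[[0,0,0],[0,0,0.01],0.3],[[0,0,0],[0,0,0.01],0.3],[[0,0,0],[0,0,0],1],[[0,0,0],[0,0,0],1],[[0,0,0],[0,0,0],1],[[0,0,0],[0,0,0],1],[[0,0,0],[0,0,0],1],[[0,0,0],[0,0,0],1],[[0,0,0],[0,0,0],1],[[0,0,0],[0,0,0],1]]' --newtons 12

```text
t: 5.15
tcp_pos: [0.5569, 0.0815, 0.3568]
eef_rot: [[-0.411, 0.911, 0.0], [0.911, 0.411, 0.0], [0.0, 0.0, -1.0]]
force: [-1.2, 0.7, 0.1]
width: 0.0161
gripper_force: 0.6
```

Emit:
jog_arm --motion '[[[0,0,0],[0,0,0],1],[[0,0,0],[0,0,0],1],[[0,0,0],[0,0,0],1],[[0,0,-0.09],[0,0,0],1],[[0,0,-0.09],[0,0,0],1],[[0,0,-0.09],[0,0,0],1],[[0,0,-0.09],[0,0,0],1],[[0,0,-0.09],[0,0,0],1],[[0,0,-0.09],[0,0,0],1],[[0,0,-0.09],[0,0,0],1],[[0,0,-0.09],[0,0,0],1],[[0,0,-0.09],[0,0,0],1],[[0,0,-0.09],[0,0,0],1],[[0,0,-0.09],[0,0,0],1],[[0,0,-0.09],[0,0,0],1],[[0,0,-0.09],[0,0,0],1],[[0,0,-0.09],[0,0,0],1],[[0,0,-0.09],[0,0,0],1],[[0,0,-0.06],[0,0,0],1]]'

```text
t: 6.73
tcp_pos: [0.5572, 0.0825, 0.3569]
eef_rot: [[-0.964, -0.266, 0.001], [-0.266, 0.964, 0.001], [-0.002, 0.001, -1.0]]
force: [3.6, 6.9, -1.3]
width: 0.0158
gripper_force: 12.0
```

Emit:
jog_arm --motion '[[[0,0,0],[0,0,-0.003],1],[[0,0,0],[0,0,-0.003],1],[[0,0,0],[0,0,-0.003],1],[[0,0,0],[0,0,-0.003],1],[[0,0,0],[0,0,0],1],[[0,0,0],[0,0,0],1]]'

```text
t: 7.23
tcp_pos: [0.5574, 0.0828, 0.3691]
eef_rot: [[-0.965, -0.261, 0.002], [-0.261, 0.965, 0.002], [-0.003, 0.001, -1.0]]
force: [5.4, 8.6, -3.2]
width: 0.0155
gripper_force: 12.0
```

Emit:
jog_arm --motion '[[[0,0,0],[0,0,0],0.5],[[0,0,0],[0,0,0],0.5],[[0,0,0],[0,0,0],0.5],[[0,0,0],[0,0,0],0.5],[[0,0,0],[0,0,0],0.5],[[0,0,0],[0,0,-0.02],0.5],[[0,0,0],[0,0,-0.02],0.5],[[0,0,0],[0,0,-0.02],0.5],[[0,0,0],[0,0,-0.02],0.5]]'

```text
t: 7.98
tcp_pos: [0.5567, 0.0813, 0.4495]
eef_rot: [[-0.966, -0.26, -0.0], [-0.26, 0.966, -0.0], [0.0, -0.0, -1.0]]
force: [0.3, 0.3, -0.4]
width: 0.0472
gripper_force: 0.0
```

Run:
```python
from h import *
p=eyes.grab_frame('scene');save(p,'s1');X=cloud(p)
for l in('lid_edge','catch_tab','latch_grip'):print(l,find(p,l))
D=down(YAW+90,0)
s=box(-144,-95,0)*0
q=lambda y,z:O+B@np.array([-.145,y,z])
T=down(YAW+90,0); 
for t in(.26,-.26): print(t,down(YAW+90,t)[:,2])
```

```text
lid_edge [(0.58, [0.4967, 0.0572, 0.1685])]
catch_tab []
latch_grip [(0.66, [0.4276, 0.4841, -0.0043]), (0.64, [0.5599, 0.0838, 0.1934])]
0.26 [-0.23802332 -0.09713552 -0.96638998]
-0.26 [ 0.23802332  0.09713552 -0.96638998]
```

Run:
```python
from h import *
T=down(YAW+90,-.26)
b=lambda *p:O+B@np.array(p)
print(b(-.138,-.062,.1))
plan([(b(-.19,-.10,.22),T),(b(-.138,-.1,.089),T),(b(-.138,-.062,.089),T)],.199)
```

```text
[ 0.48915599 -0.013546    0.1       ]
t 8.18 F [-1.6 -0.1 -1. ] w 0.0472 j7 94.7 pt [0.5569 0.0814 0.2497]
turn [-0.016 -0.259 -0.124] shift [ 0.2042 -0.1003 -0.0166]
turn [0. 0. 0.] shift [-0.0166  0.      0.14  ]
turn [0. 0. 0.] shift [-0.     0.038  0.   ]
```

Emit:
jog_arm --motion '[[[-0.005,-0.086,-0.041],[0,0,0],1],[[-0.005,-0.086,-0.041],[0,0,0],1],[[-0.006,-0.087,-0.042],[0,0,0],1],[[0,0,0],[0.0255,-0.0125,-0.0021],1],[[0,0,0],[0.0255,-0.0125,-0.0021],1],[[0,0,0],[0.0255,-0.0125,-0.0021],1],[[0,0,0],[0.0255,-0.0125,-0.0021],1],[[0,0,0],[0.0255,-0.0125,-0.0021],1],[[0,0,0],[0.0255,-0.0125,-0.0021],1],[[0,0,0],[0.0255,-0.0125,-0.0021],1],[[0,0,0],[0.0255,-0.0125,-0.0021],1],[[0,0,0],[-0.0024,0,0.02],1],[[0,0,0],[-0.0024,0,0.02],1],[[0,0,0],[-0.0024,0,0.02],1],[[0,0,0],[-0.0024,0,0.02],1],[[0,0,0],[-0.0024,0,0.02],1],[[0,0,0],[-0.0024,0,0.02],1],[[0,0,0],[-0.0024,0,0.02],1],[[0,0,0],[0,0,0],1]]'

```text
t: 9.77
tcp_pos: [0.4559, -0.067, 0.2782]
eef_rot: [[-0.896, -0.379, 0.232], [-0.367, 0.925, 0.096], [-0.251, 0.001, -0.968]]
force: [-1.2, 1.6, -0.7]
width: 0.0006
gripper_force: 0.0
```

Run:
```python
from h import *
T=down(YAW+90,-.26)
b=lambda *p:O+B@np.array(p)
plan([(b(-.138,-.062,.089),T)],.199)
p=eyes.grab_frame('wrist');save(p,'w1');print(find(p,'catch_tab'))
```

```text
t 9.77 F [-1.2  1.6 -0.7] w 0.0006 j7 139.1 pt [ 0.5021 -0.048   0.0855]
turn [ 0.001 -0.006  0.001] shift [-0.0006  0.0369 -0.0031]
[(0.62, [0.4908, -0.016, 0.1025])]
```

View pics/w1.png

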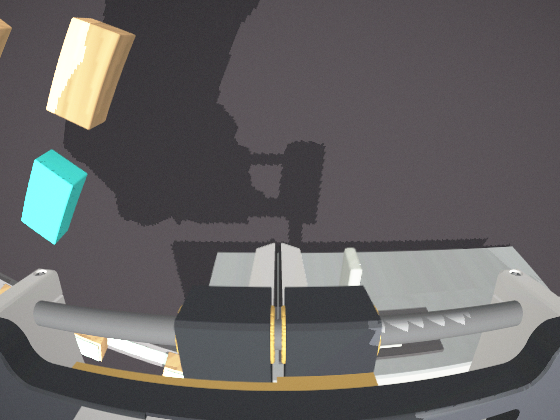

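The wrist picture shows the closed fingers at (278,270), to the right of the catch tab at (352,270), with space between. Pushing left.

Emit:
jog_arm --motion '[[[0,0,0],[0,0.006,-0.001],1],[[0,0,0],[0,0.006,-0.001],1],[[0,0,0],[0,0.006,0],1],[[0,0,0],[0,0.004,0],1],[[0,0,0],[0,0.004,0],1],[[0,0,0],[0,0.004,0],1],[[0,0,0],[0,0.003,0],1],[[0,0,0],[0,0.003,0],1],[[0,0,0],[0,0,0],1],[[0,0,0],[0,0,0],1]]'

```text
t: 10.7
tcp_pos: [0.4425, -0.0345, 0.2836]
eef_rot: [[-0.895, -0.378, 0.238], [-0.366, 0.926, 0.097], [-0.257, -0.0, -0.967]]
force: [0.7, -1.5, 2.1]
width: 0.0003
gripper_force: 1.1
```

Run:
```python
from h import *
plan([],.199)
p=eyes.grab_frame('scene');print(find(p,'lid_edge'))
```

```text
t 10.7 F [ 0.7 -1.5  2.1] w 0.0003 j7 131.5 pt [ 0.4898 -0.0152  0.0913]
[(0.74, [0.4972, 0.06, 0.1841])]
```

Emit:
jog_arm --motion '[[[0,0,0],[0,0,0],1],[[0,0,0],[0,0,0],1],[[0,0,0],[0,0,0],1],[[0,0,0],[0,0,0],1],[[0,0,0],[0,-0.01,0],1],[[0,0,0],[0,-0.02,0],1],[[0,0,0],[0,-0.03,0],1],[[0,0,0],[0,-0.03,0],1],[[0,0,0],[0,-0.03,0],1],[[0,0,0],[0,-0.03,-0.01],0.2],[[0,0,0],[0,-0.03,-0.02],0.2],[[0,0,0],[0,-0.03,-0.02],0.2],[[0,0,0],[0,0,-0.02],0.2],[[0,0,0],[0,0,-0.02],0.2],[[0,0,0],[0,0,-0.02],0.2],[[0,0,0],[0,0,0],0.2],[[0,0,0],[0,0,0],0.2],[[0,0,0],[0,0,0],0.2],[[0,0,0],[0,0,0],0.2],[[0,0,0],[0,0,0],0.2]]'

```text
t: 12.47
tcp_pos: [0.4956, -0.2391, 0.389]
eef_rot: [[-0.895, -0.379, 0.236], [-0.366, 0.926, 0.097], [-0.255, 0.001, -0.967]]
force: [-0.7, 0.4, -0.1]
width: 0.0704
gripper_force: 0.0
```

Run:
```python
from h import *
plan([],.18)
p=eyes.grab_frame('scene');save(p,'s2');print(find(p,'lid_edge'),find(p,'block0'));blocks(p)
p=eyes.grab_frame('top');blocks(p);print(find(p,'lid_edge'),find(p,'block0'))
```

```text
t 12.47 F [-0.7  0.4 -0.1] w 0.0704 j7 150.8 pt [ 0.5381 -0.2216  0.2149]
[(0.81, [0.5887, 0.095, 0.311])] [(0.91, [0.5826, -0.4121, 0.0119]), (0.83, [0.5744, -0.2461, 0.0108]), (0.68, [0.463, -0.364, 0.0149]), (0.66, [0.4497, -0.2213, 0.0139]), (0.18, [0.4273, 0.4825, -0.0022])]
blk 461 (array([ 451.9, -223.6]), array([45.1, 78.5]), 84.2) 0.0283
blk 505 (array([ 461.8, -361.9]), array([44.1, 76.5]), 71.8) 0.0286
blk 252 (array([ 442.6, -221.8]), array([44.5, 56.4]), 84.2) 0.0276
[(0.57, [0.6094, 0.1005, 0.3182])] [(0.91, [0.5754, -0.2432, 0.0106]), (0.71, [0.5848, -0.4169, 0.0143]), (0.53, [0.4531, -0.2223, 0.0127])]
```

View pics/s2.png

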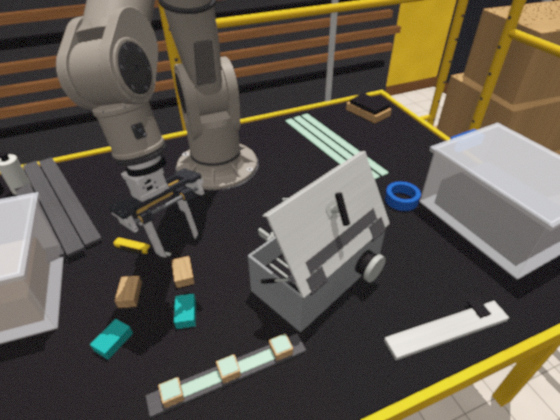

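Emit:
jog_arm --motion '[[[0,0.087,0],[0,0,0],0.25],[[0,0.087,0],[0,0,0],0.25],[[0,0.086,0],[0,0,0],0.25],[[0,0,0.11],[0,0,0],0.25],[[0,0,0.11],[0,0,0],0.25],[[0,0,0.11],[0,0,0],0.25],[[0,0,0.11],[0,0,0],0.25],[[0,0,0.11],[0,0,0],0.25],[[0,0,0.11],[0,0,0],0.25],[[0,0,0.11],[0,0,0],0.25],[[0,0,0.11],[0,0,0],0.25],[[0,0,0.11],[0,0,0],0.25],[[0,0,0.11],[0,0,0],0.25],[[0,0,0.11],[0,0,0],0.25],[[0,0,0.11],[0,0,0],0.25],[[0,0,0.11],[0,0,0],0.25],[[0,0,0.11],[0,0,0],0.25],[[0,0,0.11],[0,0,0],0.25],[[0,0,0.11],[0,0,0],0.25],[[0,0,0.11],[0,0,0],0.25]]'

```text
t: 14.43
tcp_pos: [0.4957, -0.2395, 0.3899]
eef_rot: [[-0.083, 0.997, -0.001], [0.997, 0.083, -0.0], [-0.0, -0.001, -1.0]]
force: [0.7, 0.2, 0.7]
width: 0.0705
gripper_force: 0.0
```

Emit:
jog_arm --motion '[[[0,0,0.11],[0,0,0],0.25],[[0,0,0.11],[0,0,0],0.25],[[0,0,0.11],[0,0,0],0.25],[[0,0,0.11],[0,0,0],0.25],[[0,0,0.11],[0,0,0],0.25],[[0,0,0.11],[0,0,0],0.25],[[0,0,0.11],[0,0,0],0.25],[[0,0,0.11],[0,0,0],0.25],[[0,0,0.11],[0,0,0],0.25],[[0,0,0.11],[0,0,0],0.25],[[0,0,0.11],[0,0,0],0.25],[[0,0,0.11],[0,0,0],0.25],[[0,0,0.11],[0,0,0],0.25],[[0,0,0.11],[0,0,0],0.25],[[0,0,0.11],[0,0,0],0.25],[[0,0,0.11],[0,0,0],0.25],[[0,0,0],[0,0,0],0.25]]'

```text
t: 15.85
tcp_pos: [0.4959, -0.2393, 0.3897]
eef_rot: [[0.994, -0.106, -0.001], [-0.106, -0.994, -0.001], [-0.001, 0.001, -1.0]]
force: [0.8, -0.2, -0.4]
width: 0.0704
gripper_force: 0.0
```

Run:
```python
from h import *
p=eyes.grab_frame('scene');blocks(p);print(find(p,'lid_edge'))
D=down(-95.6)
plan([((.452,-.223,.13),D),((.452,-.223,.0225),D)])
```

```text
blk 445 (array([ 452. , -223.8]), array([44.6, 78.7]), 84.3) 0.0285
blk 531 (array([ 460.9, -361.2]), array([46.3, 79.1]), 71.6) 0.0284
[(0.62, [0.6743, 0.1323, 0.3332])]
t 15.95 F [ 0.   0.6 -0.2] w 0.0711 j7 -40.9 pt [ 0.4955 -0.2396  0.2098]
turn [0.001 0.001 0.001] shift [-0.0451 -0.0121  0.0798]
turn [0. 0. 0.] shift [0.     0.     0.1075]
```

Emit:
jog_arm --motion '[[[0,0,0],[-0.011,-0.003,0.02],0.25],[[0,0,0],[-0.011,-0.003,0.02],0.25],[[0,0,0],[-0.011,-0.003,0.02],0.25],[[0,0,0],[-0.012,-0.003,0.02],0.25],[[0,0,0],[0,0,0.02],0.25],[[0,0,0],[0,0,0.02],0.25],[[0,0,0],[0,0,0.02],0.25],[[0,0,0],[0,0,0.02],0.25],[[0,0,0],[0,0,0.017],0.25],[[0,0,0],[0,0,0.01],0.25],[[0,0,0],[0,0,0],0.25]]'

```text
t: 16.87
tcp_pos: [0.4516, -0.223, 0.2018]
eef_rot: [[0.995, -0.098, -0.002], [-0.098, -0.995, 0.0], [-0.002, -0.0, -1.0]]
force: [-0.6, 0.2, -0.0]
width: 0.0704
gripper_force: 0.0
```

Emit:
jog_arm --motion '[[[0,0,0],[0,0,0],1],[[0,0,0],[0,0,0],1],[[0,0,0],[0,0,0],1],[[0,0,0],[0,0,0],1],[[0,0,0],[0,0,0],1],[[0,0,0],[0,0,0],1],[[0,0,0],[0,0,0],1],[[0,0,0],[0,0,0],1]]' --newtons 35

```text
t: 17.53
tcp_pos: [0.4523, -0.2232, 0.2035]
eef_rot: [[0.995, -0.1, 0.0], [-0.1, -0.995, -0.0], [0.0, 0.0, -1.0]]
force: [-1.3, 1.5, 8.8]
width: 0.0451
gripper_force: 35.0
```

Run:
```python
from h import *
D=down(-95.6);T=down(YAW-90)
b=lambda *p:O+B@np.array(p)
plan([((.452,-.223,.20),D),(b(-.012,.07,.22),T),(b(-.012,.07,.0885),T)])
```

```text
t 17.53 F [-1.3  1.5  8.8] w 0.0451 j7 -28.1 pt [ 0.4523 -0.2232  0.0235]
turn [ 0.    -0.    -0.002] shift [-3.000e-04 -1.000e-04 -1.765e-01]
turn [ 0.     0.    -0.485] shift [ 0.2395 -0.3119 -0.02  ]
turn [0. 0. 0.] shift [0.     0.     0.1315]
```

Emit:
jog_arm --motion '[[[0,0,0],[0,0,-0.01],1],[[0,0,0],[0,0,-0.02],1],[[0,0,0],[0,0,-0.03],1],[[0,0,0],[0,0,-0.03],1],[[0,0,0],[0,0,-0.03],1],[[0,0,0],[0,0,-0.03],1],[[0,0,0],[0,0,-0.028],1],[[0,0,-0.097],[0,0,0],1],[[0,0,-0.097],[0,0,0],1],[[0,0,-0.097],[0,0,0],1],[[0,0,-0.097],[0,0,0],1],[[0,0,-0.097],[0,0,0],1]]'

```text
t: 18.53
tcp_pos: [0.4517, -0.2232, 0.3816]
eef_rot: [[0.925, 0.379, -0.0], [0.379, -0.925, -0.0], [-0.0, 0.0, -1.0]]
force: [-1.3, 0.5, -1.5]
width: 0.045
gripper_force: 35.0
```

Emit:
jog_arm --motion '[[[0,0,0],[0.02,-0.026,-0.0017],1],[[0,0,0],[0.02,-0.026,-0.0017],1],[[0,0,0],[0.02,-0.026,-0.0017],1],[[0,0,0],[0.02,-0.026,-0.0017],1],[[0,0,0],[0.02,-0.026,-0.0017],1],[[0,0,0],[0.02,-0.026,-0.0017],1],[[0,0,0],[0.02,-0.026,-0.0017],1],[[0,0,0],[0.02,-0.026,-0.0017],1],[[0,0,0],[0.02,-0.026,-0.0017],1],[[0,0,0],[0.02,-0.026,-0.0017],1],[[0,0,0],[0.02,-0.026,-0.0017],1],[[0,0,0],[0.02,-0.026,-0.0017],1],[[0,0,0],[0,0,0],1]]'

```text
t: 19.62
tcp_pos: [0.5583, 0.1628, 0.4014]
eef_rot: [[0.924, 0.382, -0.0], [0.382, -0.924, -0.001], [-0.0, 0.001, -1.0]]
force: [-0.6, -0.7, 0.1]
width: 0.0449
gripper_force: 35.0
```

Run:
```python
from h import *
T=down(YAW-90)
b=lambda *p:O+B@np.array(p)
plan([(b(-.012,.07,.22),T),(b(-.012,.07,.090),T)])
p=eyes.grab_frame('scene');save(p,'s3')
```

```text
t 19.62 F [-0.6 -0.7  0.1] w 0.0449 j7 -59.4 pt [0.5582 0.1626 0.2214]
turn [0.001 0.    0.004] shift [-0.0046  0.0051  0.0014]
turn [0. 0. 0.] shift [0.   0.   0.13]
```

View pics/s3.png

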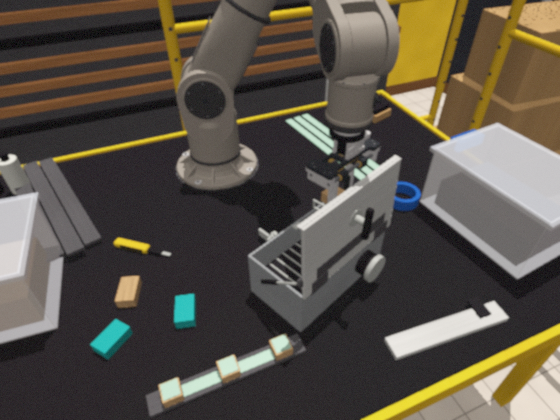

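The lid stands upright and the block is held in front of it at (325,200). Lowering.

Emit:
jog_arm --motion '[[[0,0,0],[-0.0046,0.005,0.01],1],[[0,0,0],[0,0,0.02],1],[[0,0,0],[0,0,0.02],1],[[0,0,0],[0,0,0.02],1],[[0,0,0],[0,0,0.02],1],[[0,0,0],[0,0,0.02],1],[[0,0,0],[0,0,0.012],1],[[0,0,0],[0,0,0.006],1],[[0,0,0],[0,0,0.003],1],[[0,0,0],[0,0,0],1]]'

```text
t: 20.5
tcp_pos: [0.5551, 0.1491, 0.2703]
eef_rot: [[0.927, 0.374, -0.001], [0.374, -0.927, -0.001], [-0.001, 0.0, -1.0]]
force: [0.1, 0.2, -0.7]
width: 0.0447
gripper_force: 35.0
```

Emit:
jog_arm --motion '[[[0,0,0],[0,0,0.001],1],[[0,0,0],[0,0,0],0.4],[[0,0,0],[0,0,0],0.4],[[0,0,0],[0,0,0],0.4],[[0,0,0],[0,0,0],0.35],[[0,0,0],[0,0,-0.01],0.35],[[0,0,0],[0,0,-0.02],0.35],[[0,0,0],[0,0,-0.03],0.35],[[0,0,0],[0,0,-0.03],0.35],[[0,0,0],[0,0,-0.03],0.35],[[0,0,0],[0,0,-0.02],0.35]]'

```text
t: 21.42
tcp_pos: [0.5554, 0.1492, 0.4123]
eef_rot: [[0.927, 0.374, 0.001], [0.374, -0.927, 0.0], [0.001, 0.0, -1.0]]
force: [-0.7, -0.3, 0.3]
width: 0.0611
gripper_force: 0.0
```

Run:
```python
from h import *
for n in('top','scene'):
    p=eyes.grab_frame(n);blocks(p)
D=down(-108.4);T=down(YAW-90)
plan([((.4615,-.361,.20),T),((.4615,-.361,.13),D),((.4615,-.361,.023),D)])
```

```text
blk 449 (array([ 461.5, -360.4]), array([46.2, 75.1]), 71.6) 0.0276
blk 532 (array([ 461.4, -361.5]), array([45.9, 77.9]), 72.2) 0.0284
t 21.52 F [-0.6 -1.  -1.4] w 0.0611 j7 -59.4 pt [0.5564 0.1497 0.2327]
turn [-0.    -0.004 -0.003] shift [-0.2802  0.4369  0.0327]
turn [0.    0.    0.709] shift [0.   0.   0.07]
turn [0. 0. 0.] shift [0.    0.    0.107]
```

Emit:
jog_arm --motion '[[[0,0,0],[-0.02,0.0312,0.001],0.25],[[0,0,0],[-0.02,0.0312,0.001],0.25],[[0,0,0],[-0.02,0.0312,0.001],0.25],[[0,0,0],[-0.02,0.0312,0.001],0.25],[[0,0,0],[-0.02,0.0312,0.001],0.25],[[0,0,0],[-0.02,0.0312,0.001],0.25],[[0,0,0],[-0.02,0.0312,0.001],0.25],[[0,0,0],[-0.02,0.0312,0.001],0.25],[[0,0,0],[-0.02,0.0312,0.001],0.25],[[0,0,0],[-0.02,0.0312,0.004],0.25],[[0,0,0],[-0.02,0.0312,0.004],0.25],[[0,0,0],[-0.02,0.0312,0.004],0.25],[[0,0,0],[-0.02,0.0312,0.004],0.25],[[0,0,0],[-0.02,0.0312,0.004],0.25],[[0,0,0],[0,0,0],0.25]]'

```text
t: 22.77
tcp_pos: [0.4551, -0.3671, 0.3804]
eef_rot: [[0.931, 0.366, -0.002], [0.366, -0.931, -0.003], [-0.003, 0.002, -1.0]]
force: [-1.0, 0.5, 0.3]
width: 0.0706
gripper_force: 0.0
```

Emit:
jog_arm --motion '[[[0,0,0.1],[0,0,0.01],0.25],[[0,0,0.1],[0,0,0.01],0.25],[[0,0,0.1],[0,0,0.01],0.25],[[0,0,0.1],[0,0,0.01],0.25],[[0,0,0.1],[0,0,0.01],0.25],[[0,0,0.1],[0,0,0.01],0.25],[[0,0,0.109],[0,0,0.01],0.25],[[0,0,0],[0,0,0],0.25]]'

```text
t: 23.43
tcp_pos: [0.4591, -0.3595, 0.3087]
eef_rot: [[0.946, -0.324, -0.003], [-0.324, -0.946, 0.0], [-0.003, 0.001, -1.0]]
force: [-0.5, 0.6, 0.1]
width: 0.0702
gripper_force: 0.0
```

Run:
```python
from h import *
p=eyes.grab_frame('scene');blocks(p)
p=eyes.grab_frame('top');save(p,'t2');X=cloud(p)
cv2.imwrite('pics/t2c.png',cv2.resize(cv2.cvtColor(p['pixels'][120:270,160:480],cv2.COLOR_RGB2BGR),None,fx=2.5,fy=2.5))
D=down(-108.4)
plan([((.4615,-.361,.023),D)])
```

```text
blk 512 (array([ 462.4, -361.5]), array([46.3, 78.2]), 71.1) 0.0286
t 23.53 F [ 0.6 -0.2  0.7] w 0.0706 j7 -37.6 pt [ 0.4589 -0.3602  0.1303]
turn [0.001 0.002 0.   ] shift [0.0024 0.0002 0.1073]
```

View pics/t2c.png

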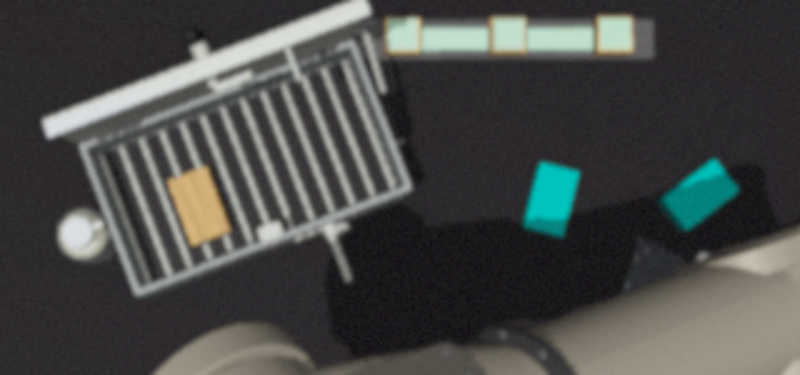

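The first block lies flat on the grating at crop (200,205), well clear of the walls. Now the second.

Emit:
jog_arm --motion '[[[0,0,0],[0.0024,0,0.02],0.25],[[0,0,0],[0,0,0.02],0.25],[[0,0,0],[0,0,0.02],0.25],[[0,0,0],[0,0,0.02],0.25],[[0,0,0],[0,0,0.017],0.25],[[0,0,0],[0,0,0.01],0.25],[[0,0,0],[0,0,0],0.25],[[0,0,0],[0,0,0],1],[[0,0,0],[0,0,0],1],[[0,0,0],[0,0,0],1],[[0,0,0],[0,0,0],1],[[0,0,0],[0,0,0],1],[[0,0,0],[0,0,0],1],[[0,0,0],[0,0,0],1],[[0,0,0],[0,0,0],1]]'

```text
t: 24.78
tcp_pos: [0.4618, -0.3611, 0.2041]
eef_rot: [[0.948, -0.318, 0.0], [-0.318, -0.948, -0.001], [0.001, 0.001, -1.0]]
force: [-1.0, 1.0, 8.6]
width: 0.0446
gripper_force: 35.0
```

Emit:
jog_arm --motion '[[[0,0,0],[0,0,-0.01],1],[[0,0,0],[0,0,-0.02],1],[[0,0,0],[0,0,-0.03],1],[[0,0,0],[0,0,-0.03],1],[[0,0,0],[0,0,-0.03],1],[[0,0,0],[0,0,-0.03],1],[[0,0,0],[0,0,-0.03],1],[[0,0,-0.1],[0,0,0],1],[[0,0,-0.1],[0,0,0],1],[[0,0,-0.1],[0,0,0],1],[[0,0,-0.1],[0,0,0],1],[[0,0,-0.1],[0,0,0],1],[[0,0,-0.1],[0,0,0],1],[[0,0,-0.109],[0,0,0],1],[[0,0,0],[0,0,0],1]]'

```text
t: 26.03
tcp_pos: [0.4612, -0.3611, 0.3843]
eef_rot: [[0.925, 0.38, 0.0], [0.38, -0.925, -0.0], [0.0, 0.0, -1.0]]
force: [-0.4, 0.3, 0.3]
width: 0.045
gripper_force: 35.0
```

Run:
```python
from h import *
T=down(YAW-90)
b=lambda *p:O+B@np.array(p)
plan([(b(-.015,-.02,.22),T),(b(-.015,-.02,.0885),T)])
```

```text
t 26.03 F [-0.4  0.3  0.3] w 0.045 j7 -9.0 pt [ 0.4613 -0.3612  0.2043]
turn [ 0.    -0.     0.002] shift [ 0.2802 -0.3532 -0.0157]
turn [0. 0. 0.] shift [0.     0.     0.1315]
```

Emit:
jog_arm --motion '[[[0,0,0],[0.0229,-0.0294,-0.0016],1],[[0,0,0],[0.0229,-0.0294,-0.0016],1],[[0,0,0],[0.0229,-0.0294,-0.0016],1],[[0,0,0],[0.0229,-0.0294,-0.0016],1],[[0,0,0],[0.0229,-0.0294,-0.0016],1],[[0,0,0],[0.0229,-0.0294,-0.0016],1],[[0,0,0],[0.0229,-0.0294,-0.0016],1],[[0,0,0],[0.0229,-0.0294,-0.0016],1],[[0,0,0],[0.0229,-0.0294,-0.0016],1],[[0,0,0],[0.0229,-0.0294,-0.0016],1],[[0,0,0],[0.0229,-0.0294,-0.0016],1],[[0,0,0],[0.0229,-0.0294,0],1],[[0,0,0],[0,0,0],1],[[0,0,0],[0,0,0],1]]'

```text
t: 27.2
tcp_pos: [0.5843, 0.0715, 0.4007]
eef_rot: [[0.927, 0.375, -0.001], [0.375, -0.927, -0.002], [-0.001, 0.001, -1.0]]
force: [0.7, -0.2, -1.6]
width: 0.0447
gripper_force: 35.0
```

Run:
```python
from h import *
T=down(YAW-90)
b=lambda *p:O+B@np.array(p)
plan([(b(-.02,-.02,.0885),T)])
```

```text
t 27.2 F [ 0.7 -0.2 -1.6] w 0.0447 j7 -52.2 pt [0.5842 0.0713 0.2207]
turn [ 0.001  0.001 -0.003] shift [-0.0023  0.0008  0.1322]
```

Emit:
jog_arm --motion '[[[0,0,0],[-0.0023,0.0008,0.012],1],[[0,0,0],[0,0,0.02],1],[[0,0,0],[0,0,0.02],1],[[0,0,0],[0,0,0.02],1],[[0,0,0],[0,0,0.02],1],[[0,0,0],[0,0,0.02],1],[[0,0,0],[0,0,0.012],1],[[0,0,0],[0,0,0.005],1],[[0,0,0],[0,0,0.002],1],[[0,0,0],[0,0,0],1],[[0,0,0],[0,0,0],1],[[0,0,0],[0,0,0],0.4],[[0,0,0],[0,0,0],0.4],[[0,0,0],[0,0,0],0.4],[[0,0,0],[0,0,0],0.35],[[0,0,0],[0,0,0],0.35]]'

```text
t: 28.53
tcp_pos: [0.5822, 0.0677, 0.2699]
eef_rot: [[0.927, 0.375, -0.0], [0.375, -0.927, -0.0], [-0.0, 0.0, -1.0]]
force: [0.2, 1.1, -0.8]
width: 0.0611
gripper_force: 0.0
```

Emit:
jog_arm --motion '[[[0,0,0],[0,0,-0.01],0.35],[[0,0,0],[0,0,-0.02],0.35],[[0,0,0],[0,0,-0.03],0.35],[[0,0,0],[0,0,-0.03],0.35],[[0,0,0],[0,0,-0.03],0.35],[[0,0,0],[-0.03,0,-0.02],0.35],[[0,0,0],[-0.03,0,-0.02],1],[[0,0,0],[-0.03,0,-0.03],1],[[0,0,0],[-0.03,0,-0.03],1],[[0,0,0],[0,0,-0.03],1],[[0,0,0],[0,0,-0.02],1],[[0,0,0],[0,0,0],1]]'

```text
t: 29.53
tcp_pos: [0.4946, 0.0345, 0.5199]
eef_rot: [[0.927, 0.375, -0.003], [0.375, -0.927, 0.007], [-0.0, -0.008, -1.0]]
force: [-0.1, 0.8, -0.7]
width: 0.0244
gripper_force: 0.0
```

Run:
```python
from h import *
p=eyes.grab_frame('top');save(p,'t3')
cv2.imwrite('pics/t3c.png',cv2.resize(cv2.cvtColor(p['pixels'][120:270,160:480],cv2.COLOR_RGB2BGR),None,fx=2.5,fy=2.5))
s=eyes.grab_frame('scene');print(find(s,'lid_edge'),find(s,'block0'))
T=down(YAW-90)
b=lambda *p:O+B@np.array(p)
plan([(b(-.10,.06,.42),T),(b(.13,.06,.42),T),(b(.13,.06,.317),T)],.199)
```

```text
[(0.96, [0.6742, 0.1324, 0.3322])] [(0.92, [0.5848, -0.4179, 0.0146]), (0.85, [0.5751, -0.2476, 0.013]), (0.5, [0.5801, 0.0634, 0.0803])]
t 29.73 F [-0.   0.6 -1.6] w 0.0087 j7 -78.1 pt [0.492  0.0369 0.3172]
turn [-0.003  0.006 -0.001] shift [ 0.0151 -0.0771 -0.1028]
turn [0. 0. 0.] shift [0.23 0.   0.  ]
turn [0. 0. 0.] shift [0.    0.    0.103]
```

View pics/t3c.png

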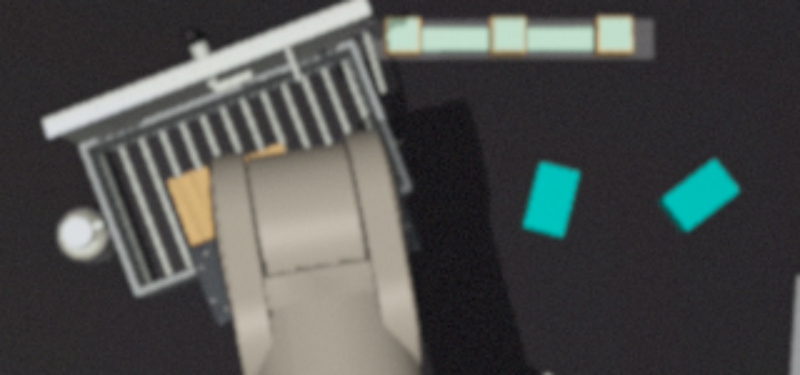

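Both blocks are in the grating, side by side, with only turquoise ones left on the bench. Now behind the lid.

Emit:
jog_arm --motion '[[[0,0,0],[0,-0.015,-0.012],1],[[0,0,0],[0,-0.015,-0.012],1],[[0,0,0],[0,-0.015,-0.012],1],[[0,0,0],[0.005,-0.015,-0.012],1],[[0,0,0],[0.01,-0.017,-0.012],1],[[0,0,0],[0.023,0,0],1],[[0,0,0],[0.023,0,0],1],[[0,0,0],[0.023,0,0],1],[[0,0,0],[0.023,0,0],1],[[0,0,0],[0.023,0,0],1],[[0,0,0],[0.023,0,0],1],[[0,0,0],[0.023,0,0],1],[[0,0,0],[0.023,0,0],1],[[0,0,0],[0.023,0,0],1],[[0,0,0],[0.023,0,0],1],[[0,0,0],[0,0,0],1],[[0,0,0],[0,0,0],1]]'

```text
t: 31.15
tcp_pos: [0.6835, 0.1967, 0.5714]
eef_rot: [[0.927, 0.375, -0.014], [0.375, -0.927, -0.003], [-0.014, -0.003, -1.0]]
force: [-0.1, -0.1, -0.1]
width: 0.0007
gripper_force: 0.0
```

Run:
```python
from h import *
T=down(YAW-90)
b=lambda *p:O+B@np.array(p)
plan([(b(.13,.06,.38),T),(b(.13,.06,.315),T)],.199)
s=eyes.grab_frame('scene');print(find(s,'lid_edge'))
s=eyes.grab_frame('top');print(find(s,'block0'))
```

```text
t 31.15 F [-0.1 -0.1 -0.1] w 0.0007 j7 -67.0 pt [0.6808 0.1961 0.3724]
turn [-0.003  0.014 -0.003] shift [ 0.0086 -0.0008 -0.0076]
turn [0. 0. 0.] shift [0.    0.    0.065]
[(0.57, [0.6731, 0.1301, 0.3341])]
[(0.98, [0.5766, -0.2409, 0.0114]), (0.81, [0.5802, 0.0683, 0.0776]), (0.73, [0.5572, 0.1491, 0.0781]), (0.55, [0.5819, -0.4151, 0.0145]), (0.48, [0.4938, -0.0142, 0.1044])]
```

Run:
```python
import numpy as np
th=np.linspace(1.52,-.02,41)
x=.093-.178*np.cos(th)+.009*np.sin(th);z=.137+.178*np.sin(th)+.009*np.cos(th)
for a,b,t in zip(np.diff(x),-np.diff(z),th[1:]):print(f'{t:.2f}:[{a:.4f},0,{b:.4f}]',end=' ')
```

```text
1.48:[-0.0069,0,0.0001] 1.44:[-0.0068,0,0.0004] 1.40:[-0.0068,0,0.0007] 1.37:[-0.0068,0,0.0009] 1.33:[-0.0068,0,0.0012] 1.29:[-0.0067,0,0.0014] 1.25:[-0.0066,0,0.0017] 1.21:[-0.0066,0,0.0020] 1.17:[-0.0065,0,0.0022] 1.14:[-0.0064,0,0.0025] 1.10:[-0.0063,0,0.0027] 1.06:[-0.0062,0,0.0029] 1.02:[-0.0061,0,0.0032] 0.98:[-0.0060,0,0.0034] 0.94:[-0.0058,0,0.0036] 0.90:[-0.0057,0,0.0039] 0.87:[-0.0055,0,0.0041] 0.83:[-0.0054,0,0.0043] 0.79:[-0.0052,0,0.0045] 0.75:[-0.0050,0,0.0047] 0.71:[-0.0048,0,0.0049] 0.67:[-0.0046,0,0.0051] 0.63:[-0.0044,0,0.0052] 0.60:[-0.0042,0,0.0054] 0.56:[-0.0040,0,0.0056] 0.52:[-0.0038,0,0.0057] 0.48:[-0.0036,0,0.0058] 0.44:[-0.0034,0,0.0060] 0.40:[-0.0031,0,0.0061] 0.36:[-0.0029,0,0.0062] 0.33:[-0.0026,0,0.0063] 0.29:[-0.0024,0,0.0064] 0.25:[-0.0022,0,0.0065] 0.21:[-0.0019,0,0.0066] 0.17:[-0.0016,0,0.0067] 0.13:[-0.0014,0,0.0067] 0.10:[-0.0011,0,0.0068] 0.06:[-0.0009,0,0.0068] 0.02:[-0.0006,0,0.0068] -0.02:[-0.0003,0,0.0069]
```

Emit:
jog_arm --motion '[[[0,0.014,0],[0.007,0,0],1],[[0,0,0],[0,0,0.015],1],[[0,0,0],[0,0,0.015],1],[[0,0,0],[0,0,0.015],1],[[0,0,0],[0,0,0.01],1],[[0,0,0],[-0.004,0,0],1],[[0,0,0],[-0.004,0,0],1],[[0,0,0],[-0.005,0,0],1],[[0,0,0],[-0.005,0,0],1],[[0,0,0],[0,0,0],1]]'

```text
t: 32.18
tcp_pos: [0.6711, 0.1915, 0.5205]
eef_rot: [[0.927, 0.375, 0.003], [0.375, -0.927, 0.007], [0.005, -0.006, -1.0]]
force: [0.1, -0.4, 0.7]
width: 0.0006
gripper_force: 0.0
```

Run:
```python
from h import *
T=down(YAW-90)
b=lambda *p:O+B@np.array(p)
plan([(b(.093,.06,.315),T)],.199)
```

```text
t 32.18 F [ 0.1 -0.4  0.7] w 0.0006 j7 -65.7 pt [0.6717 0.1929 0.3215]
turn [-0.006 -0.005 -0.003] shift [-0.0149 -0.0009  0.0065]
```

Emit:
jog_arm --motion '[[[0,0,0],[0,0,0.0065],1],[[0,0,0],[-0.005,0,0],1],[[0,0,0],[-0.005,0,0],1],[[0,0,0],[-0.005,0,0],1],[[0,0,0],[-0.0069,0,0.0001],1],[[0,0,0],[-0.0068,0,0.0004],1],[[0,0,0],[-0.0068,0,0.0007],1],[[0,0,0],[-0.0068,0,0.0009],1],[[0,0,0],[-0.0068,0,0.0012],1],[[0,0,0],[-0.0067,0,0.0014],1],[[0,0,0],[-0.0066,0,0.0017],1],[[0,0,0],[-0.0066,0,0.002],1],[[0,0,0],[0,0,0],1]]'

```text
t: 33.27
tcp_pos: [0.607, 0.1658, 0.5043]
eef_rot: [[0.927, 0.375, 0.002], [0.375, -0.927, 0.007], [0.005, -0.006, -1.0]]
force: [3.0, -1.0, -0.2]
width: 0.0003
gripper_force: 1.4
```

Run:
```python
from h import *
T=down(YAW-90)
b=lambda *p:O+B@np.array(p)
th=1.21
plan([(b(.093-.178*np.cos(th)+.009*np.sin(th),.06,.137+.178*np.sin(th)+.009*np.cos(th)),T)],.199)
s=eyes.grab_frame('scene');print([ (c,((B.T@(np.array(q)-O)).round(4))) for c,q in find(s,'lid_edge')])
```

```text
t 33.27 F [ 3.  -1.  -0.2] w 0.0003 j7 -66.1 pt [0.6075 0.1673 0.3053]
turn [-0.006 -0.005 -0.003] shift [-0.0003 -0.0005 -0.0014]
[(0.6, array([-0.1356, -0.0639,  0.1015]))]
```

Contact with about 3 N and tracking. Continue the arc.

Emit:
jog_arm --motion '[[[0,0,0],[-0.0065,0,0.0022],1],[[0,0,0],[-0.0064,0,0.0025],1],[[0,0,0],[-0.0063,0,0.0027],1],[[0,0,0],[-0.0062,0,0.0029],1],[[0,0,0],[-0.0061,0,0.0032],1],[[0,0,0],[-0.006,0,0.0034],1],[[0,0,0],[-0.0058,0,0.0036],1],[[0,0,0],[-0.0057,0,0.0039],1],[[0,0,0],[-0.0055,0,0.0041],1],[[0,0,0],[-0.0054,0,0.0043],1],[[0,0,0],[-0.0052,0,0.0045],1],[[0,0,0],[-0.005,0,0.0047],1],[[0,0,0],[-0.0048,0,0.0049],1],[[0,0,0],[-0.0046,0,0.0051],1],[[0,0,0],[-0.0044,0,0.0052],1],[[0,0,0],[-0.0042,0,0.0054],1],[[0,0,0],[-0.004,0,0.0056],1],[[0,0,0],[-0.0038,0,0.0057],1]]'

```text
t: 34.87
tcp_pos: [0.5187, 0.1307, 0.4293]
eef_rot: [[0.927, 0.375, 0.002], [0.375, -0.927, 0.006], [0.004, -0.005, -1.0]]
force: [2.6, -2.3, 3.7]
width: 0.0004
gripper_force: 1.9
```

Emit:
jog_arm --motion '[[[0,0,0],[-0.0036,0,0.0058],1],[[0,0,0],[-0.0034,0,0.006],1],[[0,0,0],[-0.0031,0,0.0061],1],[[0,0,0],[-0.0029,0,0.0062],1],[[0,0,0],[-0.0026,0,0.0063],1],[[0,0,0],[-0.0024,0,0.0064],1],[[0,0,0],[-0.0022,0,0.0065],1],[[0,0,0],[-0.0019,0,0.0066],1],[[0,0,0],[-0.0016,0,0.0067],1],[[0,0,0],[-0.0014,0,0.0067],1],[[0,0,0],[-0.0011,0,0.0068],1],[[0,0,0],[-0.0009,0,0.0068],1],[[0,0,0],[0,0,0.003],1],[[0,0,0],[0,0,0.003],1],[[0,0,0],[0,0,0.002],1],[[0,0,0],[0,0,0],1],[[0,0,0],[0,0,0],1]]'

```text
t: 36.28
tcp_pos: [0.4942, 0.1211, 0.3453]
eef_rot: [[0.927, 0.375, 0.001], [0.375, -0.927, 0.007], [0.003, -0.006, -1.0]]
force: [-7.3, -1.3, 17.8]
width: 0.0005
gripper_force: 8.8
```

Run:
```python
from h import *
plan([],.199)
s=eyes.grab_frame('scene');save(s,'s5');print([ (c,((B.T@(np.array(q)-O)).round(4))) for c,q in find(s,'lid_edge')])
```

```text
t 36.28 F [-7.3 -1.3 17.8] w 0.0005 j7 -62.1 pt [0.4943 0.1225 0.1463]
[(0.57, array([-0.1049,  0.0033,  0.1483]))]
```

View pics/s5.png

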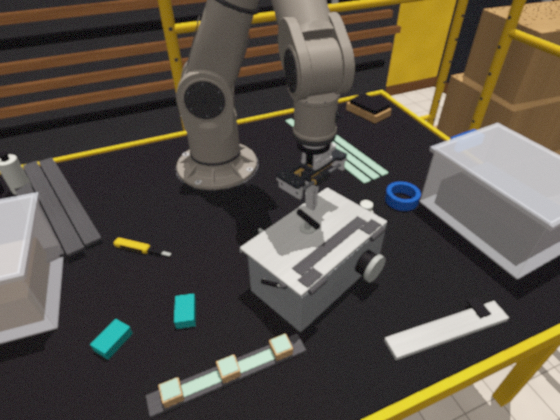

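Emit:
jog_arm --motion '[[[0,0,0],[0,0,-0.01],1],[[0,0,0],[0,0,-0.02],1],[[0,0,0],[0,0,-0.03],1],[[0,0,0],[0,0,-0.03],1],[[0,0,-0.112],[0,0,0],0.5],[[0,0,-0.112],[0,0,0],0.5],[[0,0,-0.112],[0,0,0],0.5],[[0,0,-0.112],[0,0,0],0.5],[[0,0,-0.112],[0,0,0],0.5],[[0,0,-0.112],[0,0,0],0.5],[[0,0,-0.112],[0,0,0],0.5],[[0,0,-0.112],[0,0,0],0.5],[[0,0,-0.112],[0,0,0],0.5],[[0,0,-0.112],[0,0,0],0.5],[[0,0,-0.112],[0,0,0],0.5],[[0,0,-0.112],[0,0,0],0.5],[[0,0,-0.112],[0,0,0],0.5]]'

```text
t: 37.8
tcp_pos: [0.4941, 0.1205, 0.4353]
eef_rot: [[-0.272, 0.962, 0.002], [0.962, 0.272, 0.007], [0.006, 0.004, -1.0]]
force: [0.8, -0.6, -1.1]
width: 0.0471
gripper_force: 0.0
```

Emit:
jog_arm --motion '[[[0,0,-0.112],[0,0,0],0.5],[[0,0,-0.112],[0,0,0],0.5],[[0,0,-0.112],[0,0,0],0.5],[[0,0,-0.112],[0,0,0],0.5],[[0,0,-0.112],[0,0,0],0.5],[[0,0,-0.112],[0,0,0],0.5],[[0,0,-0.112],[0,0,0],0.5],[[0,0,-0.112],[0,0,0],0.5],[[0,0,-0.112],[0,0,0],0.5],[[0,0,-0.112],[0,0,0],0.5],[[0,0,-0.112],[0,0,0],0.5],[[0,0,-0.112],[0,0,0],0.5],[[0,0,-0.112],[0,0,0],0.5],[[0,0,-0.112],[0,0,0],0.5],[[0,0,0],[0,0,0],0.5]]'

```text
t: 39.05
tcp_pos: [0.4941, 0.1205, 0.4353]
eef_rot: [[-0.963, -0.27, 0.002], [-0.27, 0.963, 0.007], [-0.004, 0.006, -1.0]]
force: [-0.1, -0.2, -0.4]
width: 0.0467
gripper_force: 0.0
```

Run:
```python
from h import *
D=down(105.4)
plan([((.557,.082,.23),D),((.557,.082,.178),D)])
s=eyes.grab_frame('scene');X=cloud(s)
for l in('lid_edge','latch_grip'):print(l,find(s,l))
m=(X[...,2]>.168)&(X[...,2]<.19)&(abs(X[...,0]-.556)<.06)&(abs(X[...,1]-.08)<.06)
print('bar',m.sum(),rect(X[m]))
```

```text
t 39.05 F [-0.1 -0.2 -0.4] w 0.0467 j7 91.4 pt [0.4945 0.1217 0.2553]
turn [0.006 0.004 0.004] shift [-0.0504 -0.0538  0.0253]
turn [0. 0. 0.] shift [0.    0.    0.052]
lid_edge [(0.98, [0.4949, 0.0579, 0.1472])]
latch_grip [(0.67, [0.5542, 0.0811, 0.1763])]
bar 197 (array([557.1,  81. ]), array([74.6, 15.2]), 16.0)
```

Emit:
jog_arm --motion '[[[0.006,0.004,0],[-0.0126,-0.0135,0.006],0.5],[[0,0,0],[-0.0126,-0.0135,0.006],0.5],[[0,0,0],[-0.0126,-0.0135,0.006],0.5],[[0,0,0],[-0.0126,-0.0135,0.007],0.5],[[0,0,0],[0,0,0.012],0.5],[[0,0,0],[0,0,0.014],0.5],[[0,0,0],[0,0,0.014],0.5],[[0,0,0],[0,0,0.012],0.5],[[0,0,0],[0,0,0],0.5],[[0,0,0],[0,0,0],1],[[0,0,0],[0,0,0],1],[[0,0,0],[0,0,0],1],[[0,0,0],[0,0,0],1],[[0,0,0],[0,0,0],1],[[0,0,0],[0,0,0],1],[[0,0,0],[0,0,0],1],[[0,0,0],[0,0,0],1]]' --newtons 12

```text
t: 40.62
tcp_pos: [0.5569, 0.0824, 0.3583]
eef_rot: [[-0.964, -0.265, -0.0], [-0.265, 0.964, 0.001], [-0.0, 0.001, -1.0]]
force: [-1.6, 4.1, 5.7]
width: 0.0153
gripper_force: 12.0
```

Emit:
jog_arm --motion '[[[0,0,0.09],[0,0,0],1],[[0,0,0.09],[0,0,0],1],[[0,0,0.09],[0,0,0],1],[[0,0,0.09],[0,0,0],1],[[0,0,0.09],[0,0,0],1],[[0,0,0.09],[0,0,0],1],[[0,0,0.09],[0,0,0],1],[[0,0,0.09],[0,0,0],1],[[0,0,0.09],[0,0,0],1],[[0,0,0.09],[0,0,0],1],[[0,0,0.09],[0,0,0],1],[[0,0,0.09],[0,0,0],1],[[0,0,0.09],[0,0,0],1],[[0,0,0.09],[0,0,0],1],[[0,0,0.09],[0,0,0],1],[[0,0,0.08],[0,0,0],1],[[0,0,0.02],[0,0,0],1],[[0,0,0],[0,0,0],1],[[0,0,0],[0,0,0],1]]'

```text
t: 42.2
tcp_pos: [0.5569, 0.0822, 0.3582]
eef_rot: [[-0.379, 0.926, -0.001], [0.926, 0.379, 0.0], [0.0, -0.001, -1.0]]
force: [-5.0, 2.4, 9.2]
width: 0.0153
gripper_force: 12.0
```

Emit:
jog_arm --motion '[[[0,0,0.015],[0,0,0],1],[[0,0,0],[0,0,0],1],[[0,0,0],[0,0,0],0.5],[[0,0,0],[0,0,0],0.5],[[0,0,0],[0,0,0],0.5],[[0,0,0],[0,0,0],0.5],[[0,0,0],[0,0,0],0.5],[[0,0,0],[0,0,-0.02],0.5],[[0,0,0],[0,0,-0.03],0.5],[[0,0,0],[0,0,-0.03],0.5],[[0,0,0],[0,0,-0.01],1]]'

```text
t: 43.12
tcp_pos: [0.5576, 0.0813, 0.4512]
eef_rot: [[-0.364, 0.931, 0.003], [0.931, 0.364, 0.0], [-0.001, 0.003, -1.0]]
force: [0.1, 0.6, 0.2]
width: 0.0435
gripper_force: 0.0
```

Run:
```python
from h import *
s=eyes.grab_frame('scene');X=cloud(s)
m=(X[...,2]>.168)&(X[...,2]<.19)&(abs(X[...,0]-.556)<.06)&(abs(X[...,1]-.08)<.06)
print('bar',m.sum(),rect(X[m])); print(find(s,'lid_edge'),find(s,'cap_top'))
D=down(22.3);c=(.5215,.2705)
plan([((*c,.235),D),((*c,.140),D)],.199)
```

```text
bar 196 (array([557.1,  80.5]), array([15.5, 73.5]), 24.0)
[(0.68, [0.4971, 0.0557, 0.1465]), (0.31, [0.7556, -0.1982, 0.004]), (0.18, [0.4268, 0.4834, -0.0023])] []
t 43.27 F [-0.1  0.2 -0.3] w 0.0316 j7 29.9 pt [0.557  0.0822 0.249 ]
turn [ 0.001 -0.    -0.015] shift [0.1877 0.0387 0.014 ]
turn [0. 0. 0.] shift [0.    0.    0.095]
```

Emit:
jog_arm --motion '[[[0,0,0],[0.0235,0.0049,0.0015],1],[[0,0,0],[0.0235,0.0049,0.0015],1],[[0,0,0],[0.0235,0.0049,0.0015],1],[[0,0,0],[0.0235,0.0049,0.0015],1],[[0,0,0],[0.0235,0.0049,0.0015],1],[[0,0,0],[0.0235,0.0049,0.0015],1],[[0,0,0],[0.0235,0.0049,0.0015],1],[[0,0,0],[0.0235,0.0049,0.0015],1],[[0,0,0],[0,0,0.02],1],[[0,0,0],[0,0,0.02],1],[[0,0,0],[0,0,0.02],1],[[0,0,0],[0,0,0.02],1],[[0,0,0],[0,0,0.01],1],[[0,0,0],[0,0,0],1],[[0,0,0],[0,0,0],1]]'

```text
t: 44.52
tcp_pos: [0.5249, 0.2709, 0.3454]
eef_rot: [[-0.364, 0.931, -0.001], [0.931, 0.364, -0.001], [-0.001, -0.002, -1.0]]
force: [0.2, -0.8, 0.3]
width: 0.0005
gripper_force: 0.0
```

Run:
```python
from h import *
D=down(22.3);plan([((.5215,.271,.132),D)],.199)
s=eyes.grab_frame('wrist');print(find(s,'cap_top'));save(s,'w2')
```

```text
t 44.52 F [ 0.2 -0.8  0.3] w 0.0005 j7 18.6 pt [0.5247 0.2706 0.1464]
turn [-0.002  0.001 -0.017] shift [ 0.0013 -0.0031  0.0144]
[(0.89, [0.5219, 0.2737, 0.1353])]
```

View pics/w2.png

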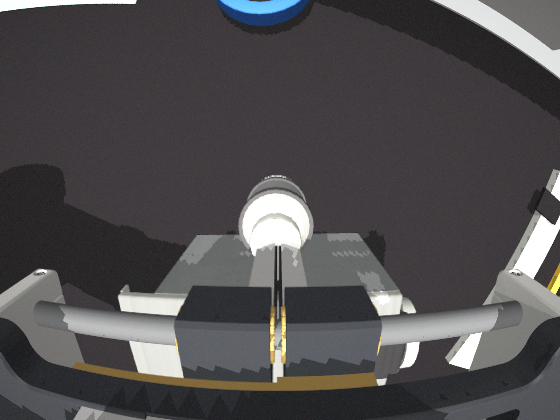

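The fingertips stand right above the white cap at (277,232). Press, hold a second, let go.

Emit:
jog_arm --motion '[[[0,0,0],[0.001,-0.003,0.006],1],[[0,0,0],[0,0,0.006],1],[[0,0,0],[0,0,0.004],1],[[0,0,0],[0,0,0.004],1],[[0,0,0],[0,0,0.003],1],[[0,0,0],[0,0,0.002],1],[[0,0,0],[0,0,0],1],[[0,0,0],[0,0,0],1]]'

```text
t: 45.28
tcp_pos: [0.5222, 0.2707, 0.3244]
eef_rot: [[-0.364, 0.931, -0.002], [0.931, 0.364, 0.004], [0.004, -0.0, -1.0]]
force: [-29.1, -5.5, 81.9]
width: 0.0002
gripper_force: 41.2
```

Emit:
jog_arm --motion '[[[0,0,0],[0,0,-0.0025],1],[[0,0,0],[0,0,0],1]]'

```text
t: 45.45
tcp_pos: [0.5218, 0.271, 0.325]
eef_rot: [[-0.365, 0.931, -0.001], [0.931, 0.365, 0.002], [0.002, -0.0, -1.0]]
force: [-15.0, -3.1, 41.7]
width: 0.0001
gripper_force: 21.2
```

Emit:
jog_arm --motion '[[[0,0,0],[0,0,-0.001],1],[[0,0,0],[0,0,0],1],[[0,0,0],[0,0,0],1],[[0,0,0],[0,0,0],1],[[0,0,0],[0,0,0],1],[[0,0,0],[0,0,0],1],[[0,0,0],[0,0,0],1],[[0,0,0],[0,0,-0.01],1],[[0,0,0],[0,0,-0.02],1],[[0,0,0],[0,0,-0.03],1],[[0,0,0],[0,0,-0.03],1],[[0,0,0],[0,0,-0.03],1],[[0,0,0],[0,0,-0.03],1],[[0,0,0],[0,0,0],1],[[0,0,0],[0,0,0],1]]'

```text
t: 46.7
tcp_pos: [0.5219, 0.2712, 0.4752]
eef_rot: [[-0.365, 0.931, 0.001], [0.931, 0.365, 0.001], [0.001, 0.001, -1.0]]
force: [0.1, 0.2, -0.4]
width: 0.0007
gripper_force: 0.0
```

Run:
```python
from h import *
plan([],.199)
s=eyes.grab_frame('scene');X=cloud(s);save(s,'s9')
m=(X[...,2]>.168)&(X[...,2]<.19)&(abs(X[...,0]-.556)<.06)&(abs(X[...,1]-.08)<.06)
print('bar',m.sum(),rect(X[m]))
for l in('lid_edge','cap_top','slat','knife','tape_roll'):print(l,find(s,l)[:1])
```

```text
t 46.7 F [ 0.1  0.2 -0.4] w 0.0007 j7 12.1 pt [0.5222 0.2715 0.2762]
bar 197 (array([557.6,  80. ]), array([15.2, 74.2]), 23.2)
lid_edge [(0.78, [0.4946, 0.056, 0.1468])]
cap_top [(0.52, [0.3079, -0.3198, -0.0026])]
slat [(0.68, [0.757, -0.1977, 0.0011])]
knife [(0.79, [0.3088, -0.3198, 0.0017])]
tape_roll [(0.85, [0.429, 0.4836, -0.006])]
```

View pics/s9.png

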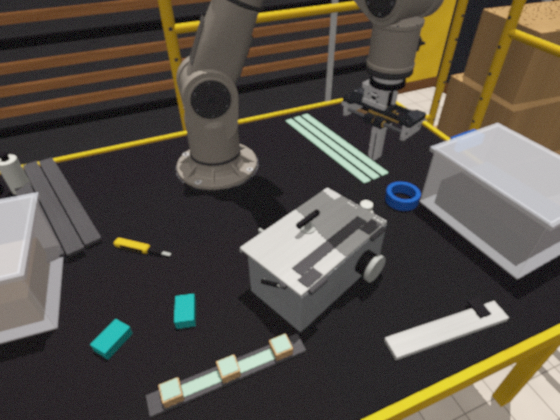

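The lid is shut, the handle at (308,218) is locked, the cap at (366,206) is free and nothing else has moved.

```bash
python3 -c "
from h import *
print(robot.hand_in())"
```

```text
the job is handed in; nothing more can be done
None
```

The job is handed in: both bare blocks are on the grating, the lid is shut and locked, and the cap was then pressed fully down for about a second and released, though the press briefly reached about 82 N at the wrist (limit 120 N) before I backed off.

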